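# Seat the sample plate on the rotary stage

## Task

Take the square sample plate from its grey rest by the blue block, lower it over the stage's spindle and, with light pressure only, feel round for the brass index pin until the plate drops over it and sits fully home on the hub. Only then turn plate and hub together until the plate's red mark faces the stage's red pointer, and let go. Never load the stage with more than about 30 N through the plate, and leave the other things on the table where they are.

Things in the scene. Friction and masses are not known exactly. Their poses are not given: they have to be found in the camera images.
- plate: (all sizes in mm) square aluminium sample plate, 100 x 100 x 8, about 0.4 kg, with a blue block on its middle to hold it by and four chips fixed near its corners. A round 22 bore goes right through plate and block in the middle. Origin: centre of the underside, z up, x towards its one index hole. It starts flat on the grey rest.
- block_top (a point): centre of the blue block's top, 40 above the plate's underside. The block is 48 x 48, its flat sides parallel to the plate's, and rises 32 above the plate; its middle is the open 22 bore
- index_hole (a point): lower mouth of the plate's round index hole, 10 across, through the plate, 38 from its centre along the plate's +x; it fits the brass pin with about 1 mm play all round
- plate_mark (a point): red mark on the top of the plate, at the middle of its +x edge (47.5 from the centre, 8 above the underside, just beyond the index hole)
- rest: light grey plastic rest block, 120 x 120 x 20, fixed to the table; origin at the centre of its underside. It and the stage may stand either left or right
- stage: rotary stage: a black drum 132 across fixed to the table, carrying a dark steel hub disc 120 across. Origin: centre of the underside, z up, x towards the fixed red pointer; a grey motor box is on its -x side. The hub turns stiffly (about 0.2 Nm), stays where it is left, and carries spindle and pin round with it
- seat (a point): centre of the hub's top face, 60 above the table, where the plate's underside must come to rest; axes of the stage. A brass pin, 8 across, 10 high, tip slightly tapered, rises from it 38 from the axis. A plate whose hole misses the pin rests on the pin, about 10 above the seat; over the pin it goes down to the seat and the pin shows 2 above the plate
- spindle_tip (a point): tip of the steel spindle on the hub's axis, 26 above the seat. The spindle is 20 across up to 18 above the seat, then tapers to 10 across at the tip
- pointer (a point): top of the fixed red pointer on the stage's +x side, 40 above the table, lower than the seat. The pin has been left turned anticlockwise (seen from above) from the pointer's direction by some 17 to 57 degrees (0.3 to 1.0 rad) about the spindle; its exact angle is not measured
- dish_a: closed clear petri dish, 90 across, 15 high, paper disc with dark chips inside; bystander; origin at the centre of its underside
- dish_b: a second such petri dish; bystander; origin at the centre of its underside
- oil: small amber dropper bottle, 28 across, 60 high, upright; bystander; origin at the centre of its underside
- objective: steel microscope objective standing on end, 32 across, 45 high; bystander; origin at the centre of its underside
- driver: screwdriver lying flat, about 160 long; bystander; origin at the centre of its underside
- tweezers: steel tweezers with black grip, 110 x 14 x 7, lying flat; bystander; origin at the centre of its underside
- goggles: orange laser safety goggles with blue arms, 150 wide, 45 high, lenses to its +x; bystander; origin under the middle of the lenses
Things that resemble listed ones, but are neither listed nor needed, are in the scene too. Of the things shaped like the plate, the aluminium one is meant.

How it is judged:
On the way, in this order (a step that is already met when the one before it is completed fails the run):
1. the plate is fully home on the hub, over both spindle and pin (horizontal distance between plate and seat below 0.003 m and z of plate in the frame of seat below 0.003 m and angle between plate's own z axis and vertical below 0.04 rad), for 0.2 s.
2. the plate, still fully home, has been turned so that its red mark faces the pointer (all of step 1 and y of plate_mark in the frame of stage between -0.005 and 0.005 m and x of plate_mark in the frame of stage above 0.03 m), for 0.2 s.
At the end, for the whole second after the job is handed in: The plate lies fully home on the hub (underside within 3 mm of the seat, centred within 3 mm of the axis, level within about 2 degrees), its red mark within 5 mm (about 6 degrees) sideways of the line to the red pointer and on the pointer's side, released and at rest (all of step 2 and linear speed of plate below 0.02 m/s and contact force between the fingers and plate below 0.1 N); the robot touches nothing.
It fails at once if the plate presses on the stage with more than 30 N (contact force between plate and stage above 30 N).
It fails at once if a bystander is moved more than 25 mm (distance of any of dish_a, dish_b, oil, objective, driver, tweezers, goggles from where it was at the start of the episode above 0.025 m).
It also fails if it takes over 72 s, if anything falls off the work surface, if the arm or the gripper's body presses on something with over 40 N, if the wrist force passes 120 N, or if a joint passes its speed limit or range.

## Robot

A 6-joint arm with a two-finger parallel gripper is mounted at the origin on the work surface. World frame = base frame: x ahead of the robot, y to its left, z up, the work surface at z = 0. Lengths are in m, angles in rad, forces in N, time in s.
With the tool pointing down it reaches from about 0.4 to 0.925 m from the base axis. Payload 12.5 kg.
Tool frame: the origin (TCP) lies at the very end of the fingers, on their centre line; the grasp point (between the pads) lies 19 mm behind it; z points along the fingers, y is the line along which they close (so a half turn about z gives the same grasp; the last joint's range is limited). The gripper opens to 95 mm and grips with 3 to 60 N. Pads are 20 mm wide; open, the fingers measure 119 mm over their backs; the gripper's body (75 mm by 180 mm) begins 59 mm behind the grasp point.
Start: joints at [-1.447, 0.491, 1.559, -0, 1.092, -0.106], TCP at [0.142, -0.609, 0.215] pointing down, gripper open.
Joint ranges: [-3.1, 3.1], [-0.84, 2.19], [0.05, 2.79], [-1.13, 4.28], [0.06, 2.93], [-2.69, 2.69]. Speed limits (rad/s): [2.22, 2.22, 2.79, 3.14, 3.14, 3.14].

## Interface

Orientations are given as [roll, pitch, yaw] about the fixed x, y, z axes, in that order (R = Rz(yaw) Ry(pitch) Rx(roll)).
In Python, from bench import bot gives the robot as it stands. The module is installed in compiled form; this text tells all that it offers.
- The arm moves only by the tool arm_command, never from a script. Its argument "deltas" is a list of rows, each a list of 7 numbers: the shift along the world's x, y, z in cm, then the turn, a rotation vector about the world's x, y, z in degrees, then the finger opening in cm, from 0 to 9.51. A call has 1 to 12 rows; each row shifts and turns the commanded pose from where the row before left it; what a row does not reach is not made up. A row lasts 1/10 s, in which the tool goes at most 50 mm and 8.59 degrees, less where a joint would pass 70% of its speed; a pose out of reach is approached as far as the arm can. A call is refused whole if a number of a shift passes 5 or a number of a turn 8.59, either way. A call with a gripper value outside its range is refused whole. The fingers move at their own pace and stop on an object; the grip force is fixed at half the most. Time passes only in rows, so rows that do not move let the fingers close. It gives the time, the measured TCP pose, the force, the opening and the grip force at its end, in the units of the state.
- bot.observe(): the state, without advancing time (a new reading comes with each control period).
- bot.snapshot(name): name is "side" or "top"; returns (picture, depth): 400x640x3 uint8, red, green, blue; 400x640 float32, m along the optical axis (not along the pixel's ray), 0 where there is no reading.
- bot.camera_model(name): a dict with "fx", "fy", "cx", "cy" (pixels), "world_to_cam" (4x4, takes a point from world to camera coordinates). Camera axes: x right, y down, z forward; pixel columns grow to the right and rows downward; lengths in m; the calibration is good to about 2 mm. A picture is of the moment at which its call begins. camera_model takes no time and is no camera call.
- bot.hand_in(): hands the job in; it is judged then, once.
Trained networks look in the newest picture that a camera, given by its name, has taken for a name from the list of things; names that differ only in an ending like _2 or _b are one class to them, and where a whole thing is asked for, a point or a joint stands for the part that bears it (a point fixed in the world has none). Each returns a list of dicts, best first, with "confidence" (0 to 1); they miss things now and then, are a little off and sometimes report something else, mostly with a low value. They report only what shows in the picture. A call takes as long as a camera call. They do not tell look-alikes from the thing itself.
- bot.look_for(name, camera): "rect" ([left, top, width, height] in pixels, round what is visible of it).
- bot.silhouettes(name, camera): "pixels" (400x640 bool, what is visible of it) and "rect" ([left, top, width, height] in pixels, round what is visible of it).
- bot.landmark_of(name, camera): "at" ([column, row] in pixels: a listed point, or the origin of a listed thing).
The state is a dict: "time": time; "qpos": joint angles; "joint_velocities": joint speeds; "tau": joint torques, N m; "tool_pos": TCP position; "orientation": TCP orientation; "ft_force": force on the tool from outside, world axes, zero at the start; "wrist_torque": the same for the moment, N m; "opening": finger opening in m; "grip_force": force on a finger pad.
Only numpy, scipy, OpenCV 4.12 (cv2) and the standard library are available. Lean on these libraries where they do the work, as an engineer would, in place of code of your own. Each camera call takes 0.05 s, during which the arm holds its last target. There are 200 camera calls.

## Working session

There is one attempt and no reset: what is moved stays moved. The work goes in short steps, Python scripts to look and compute and a tool call to move; the robot and the scene stay as the last step left them, time stands still between calls to the robot, and variables do not carry over. Pictures are saved under pics/ and viewed, at most 10 in all, crops included, and the job is handed in when it is done.

Besides the shell and the picture viewer there is one more tool, called after "Call:" as a command line: name --pt "numbers of a row" for each row, then --argument value for the rest. arm_command: Moves the arm, as the interface text tells. Its arguments: {"type":"object","properties":{"deltas":{"type":"array"}},"required":["deltas"]}

```bash
mkdir -p pics
cat > h.py <<'E'
import numpy as np, cv2
from bench import bot
def cam(n):
    m=bot.camera_model(n); return m, np.linalg.inv(np.array(m["world_to_cam"]))
def px2w(n,u,v,d):
    m,T=cam(n); return (T@[(u-m["cx"])/m["fx"]*d,(v-m["cy"])/m["fy"]*d,d,1])[:3]
def ray(n,u,v):
    m,T=cam(n); return T[:3,3], T[:3,:3]@np.array([(u-m["cx"])/m["fx"],(v-m["cy"])/m["fy"],1])
def onz(n,u,v,z):
    o,d=ray(n,u,v); return o+d*(z-o[2])/d[2]
def tri(a,b):  # a=(cam,u,v)
    o1,d1=ray(*a);o2,d2=ray(*b)
    s=np.linalg.lstsq(np.c_[d1,-d2],o2-o1,rcond=None)[0]
    p,q=o1+s[0]*d1,o2+s[1]*d2
    return (p+q)/2,np.linalg.norm(p-q)
def proj(n,p):
    m,_=cam(n); c=np.array(m["world_to_cam"])@np.r_[p,1]; return m["fx"]*c[0]/c[2]+m["cx"],m["fy"]*c[1]/c[2]+m["cy"]
E
python3 - <<'E'
from h import *
np.set_printoptions(precision=4,suppress=True)
for n in("top","side"):
    p,d=bot.snapshot(n); cv2.imwrite(f"pics/{n}0.png",p[:,:,::-1]); np.savez(f"{n}0.npz",p=p,d=d)
    print(n,cam(n)[1])
    for t in ["plate","block_top","index_hole","plate_mark","seat","spindle_tip","pointer","rest","stage"]:
        print(t,[(np.round(r["at"],1).tolist(),round(r["confidence"],2)) for r in bot.landmark_of(t,n)][:3])
print(bot.observe())
E
```

```text
top [[-0.0117 -0.9863  0.1647  0.3295]
 [-0.9998  0.014   0.0124 -0.0808]
 [-0.0146 -0.1645 -0.9863  1.2316]
 [ 0.      0.      0.      1.    ]]
plate [([240.9, 271.5], 0.84), ([341.2, 179.8], 0.81), ([375.0, 273.6], 0.68)]
block_top [([241.3, 273.3], 0.93), ([341.8, 174.5], 0.86), ([374.7, 276.7], 0.77)]
index_hole [([337.7, 162.7], 0.8), ([366.2, 280.2], 0.6), ([469.3, 215.7], 0.6)]
plate_mark [([334.5, 166.9], 0.95), ([363.9, 283.6], 0.88), ([253.1, 284.7], 0.82)]
seat [([247.1, 201.0], 0.65)]
spindle_tip []
pointer [([248.2, 178.9], 0.9)]
rest [([342.6, 179.7], 0.76), ([340.8, 176.5], 0.32)]
stage [([255.4, 203.4], 0.76), ([332.1, 164.5], 0.24)]
side [[-0.7399 -0.4521  0.4981 -0.2079]
 [-0.6727  0.4946 -0.5504  0.7448]
 [ 0.0025 -0.7423 -0.67    1.0668]
 [ 0.      0.      0.      1.    ]]
plate [([327.4, 317.0], 0.59), ([323.6, 198.4], 0.55)]
block_top [([327.3, 306.1], 0.89), ([328.5, 186.3], 0.73)]
index_hole [([312.6, 196.0], 0.86), ([342.6, 320.3], 0.58)]
plate_mark [([345.8, 321.2], 0.85), ([317.3, 193.0], 0.82)]
seat [([267.6, 254.3], 0.61)]
spindle_tip [([269.2, 244.5], 0.67), ([215.2, 355.4], 0.59)]
pointer [([252.5, 250.4], 0.81)]
rest [([325.8, 203.4], 0.88)]
stage [([271.1, 268.8], 0.85), ([252.0, 248.4], 0.61)]
{'time': 1.0, 'qpos': array([-1.4466,  0.4909,  1.5588,  0.    ,  1.0917, -0.1056]), 'joint_velocities': array([-0.0004, -0.0021, -0.0011,  0.0014,  0.0007,  0.0004]), 'tau': array([  0.0011, -61.2471, -25.8427,   0.0694,   0.0445,   0.    ]), 'tool_pos': array([ 0.1424, -0.6086,  0.2147]), 'orientation': array([3.1414, 0.    , 0.2298]), 'ft_force': array([-0.4027, -0.4156,  0.4271]), 'wrist_torque': array([-0.0143,  0.0043,  0.0089]), 'grip_force': 0.0, 'opening': 0.09500733500255223}
```

View pics/top0.png

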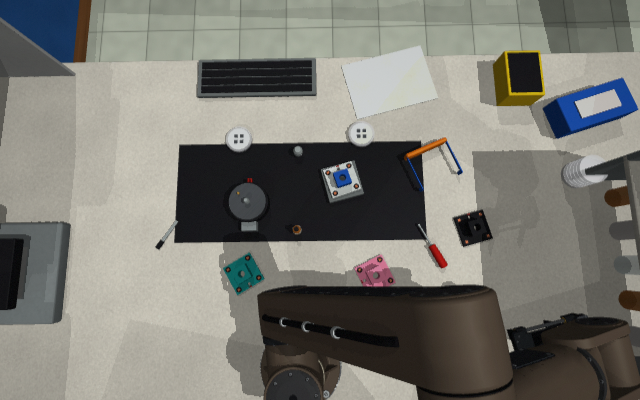

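View pics/side0.png

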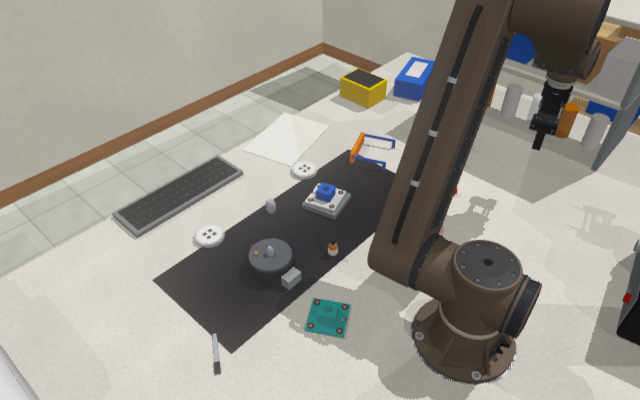

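The plate lies on the grey rest at top (342,178) / side (326,190). The stage is at top (247,201) / side (270,254) with its pointer near top (249,179). The teal, pink and black plates are decoys. I'll triangulate and zoom in.

Run:
```python
from h import *
np.set_printoptions(precision=4,suppress=True)
P={"block_top":((341.8,174.5),(328.5,186.3)),"hole":((337.7,162.7),(312.6,196.0)),"mark":((334.5,166.9),(317.3,193.0)),"plate":((341.2,179.8),(323.6,198.4)),
"seat":((247.1,201.0),(267.6,254.3)),"pointer":((248.2,178.9),(252.5,250.4)),"stage":((255.4,203.4),(271.1,268.8)),"rest":((342.6,179.7),(325.8,203.4))}
for k,(a,b) in P.items(): print(k,*tri(("top",*a),("side",*b)))
t=np.load("top0.npz");s=np.load("side0.npz")
# depth: plate / hub clouds
for n,z in(("top",t),("side",s)):
    m,T=cam(n); v,u=np.mgrid[:400,:640]; d=z["d"]
    W=np.stack([(u-m["cx"])/m["fx"]*d,(v-m["cy"])/m["fy"]*d,d],-1)@T[:3,:3].T+T[:3,3]
    p=z["p"].astype(int); ok=d>0
    hsv=cv2.cvtColor(z["p"],cv2.COLOR_RGB2HSV)
    for nm,c in(("plate",(.6,-.1)),("hub",None)): pass
    c0=tri(("top",341.8,174.5),("side",328.5,186.3))[0]
    near=ok&(np.hypot(W[...,0]-c0[0],W[...,1]-c0[1])<.06)
    blue=near&(hsv[...,0]>105)&(hsv[...,0]<130)&(hsv[...,1]>130)
    q=W[blue]; zt=np.percentile(q[:,2],90); q=q[abs(q[:,2]-zt)<.004]
    print(n,"blocktop",len(q),q.mean(0),cv2.minAreaRect(q[:,:2].astype(np.float32)*1000))
    q=W[near&(abs(W[...,2]-.028)<.005)]; print(n,"plate top",len(q),q.mean(0),cv2.minAreaRect(q[:,:2].astype(np.float32)*1000))
    c1=tri(("top",247.1,201),("side",267.6,254.3))[0]
    q=W[ok&(np.hypot(W[...,0]-c1[0],W[...,1]-c1[1])<.09)&(abs(W[...,2]-.06)<.006)]; print(n,"hub",len(q),q.mean(0),cv2.minEnclosingCircle(q[:,:2].astype(np.float32)*1000))
a=cv2.resize(t["p"][140:240,200:380],None,fx=4.4,fy=4.4,interpolation=cv2.INTER_CUBIC)
b=cv2.resize(s["p"][170:290,225:370],None,fx=2.4,fy=2.4,interpolation=cv2.INTER_CUBIC)
cv2.imwrite("pics/z1.png",a[:,:,::-1])
b=cv2.resize(s["p"][170:290,225:370],None,fx=4.9,fy=4.9,interpolation=cv2.INTER_CUBIC)
cv2.imwrite("pics/z2.png",b[:,:,::-1])
```

```text
block_top [ 0.5922 -0.1462  0.0687] 0.015073602977837533
hole [ 0.6511 -0.136  -0.0003] 0.012261813233009622
mark [ 0.6242 -0.1253  0.0363] 0.019165232439103955
plate [ 0.5947 -0.141   0.0166] 0.005454460960955856
seat [0.5215 0.168  0.0542] 0.007051681086310603
pointer [0.5973 0.1694 0.0181] 0.0060605144057414
stage [ 0.526   0.1559 -0.0215] 0.00995160262879054
rest [ 0.5978 -0.1494 -0.0115] 0.002378320387665128
top blocktop 114 [ 0.5907 -0.144   0.0623] ((591.637451171875, -142.5789031982422), (47.2972297668457, 46.835479736328125), 19.163888931274414)
top plate top 581 [ 0.5894 -0.1447  0.0287] ((592.5178833007812, -144.968017578125), (102.69823455810547, 116.48724365234375), 18.101842880249023)
top hub 1026 [0.518  0.1646 0.0608] ((516.709716796875, 167.1239776611328), 63.621070861816406)
side blocktop 111 [ 0.5906 -0.1415  0.0602] ((591.1776123046875, -141.527099609375), (47.67961883544922, 52.3651123046875), 19.91520118713379)
side plate top 365 [ 0.5795 -0.1332  0.028 ] ((586.7247924804688, -140.7514190673828), (110.20377349853516, 105.4417953491211), 21.7788143157959)
side hub 1096 [0.514  0.1706 0.0599] ((514.8285522460938, 167.02752685546875), 63.53882598876953)
```

View pics/z1.png

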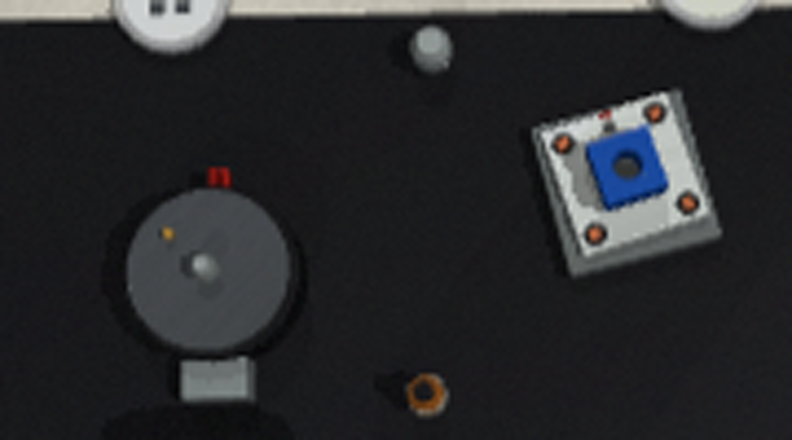

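View pics/z2.png

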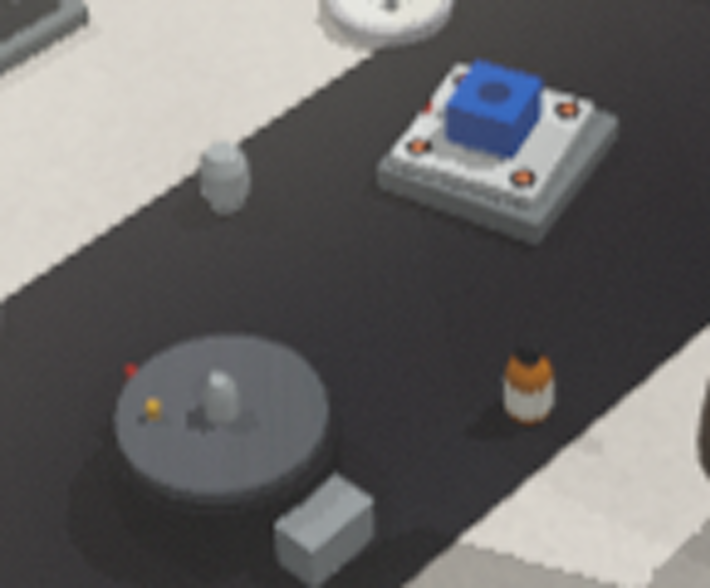

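The zooms show the mark at top px (337.5,165.7), the pin at (238.2,193) and the pointer at (249.8,180.2). I'll refine these with colour centroids.

Run:
```python
from h import *
np.set_printoptions(precision=4,suppress=True)
R={}
def cen(n,u,v,lo,hi,r=6):
    p=np.load(n+"0.npz")["p"]; h=cv2.cvtColor(p,cv2.COLOR_RGB2HSV)
    h[...,0]=(h[...,0].astype(int)+90)%180   # red->90
    m=cv2.inRange(h,lo,hi); k=np.zeros_like(m); k[int(v)-r:int(v)+r+1,int(u)-r:int(u)+r+1]=1
    ys,xs=np.nonzero(m*k); w=h[ys,xs,1].astype(float); return (xs*w).sum()/w.sum(),(ys*w).sum()/w.sum(),len(xs)
red=((80,90,60),(98,255,255)); yel=((100,110,60),(120,255,255))
for k,a,b,c,z in(("mark",(337.5,165.7),(312.3,191.8),red,.028),("pointer",(249.8,180.2),(251.7,245.7),red,.04),("pin",(238.2,193),(256.2,252.7),yel,.068)):
    A=cen("top",*a,*c,r=3);B=cen("side",*b,*c,r=3)
    print(k,A,B,"tri",*tri(("top",*A[:2]),("side",*B[:2])),"top",onz("top",*A[:2],z),"side",onz("side",*B[:2],z))
# spindle tip
print("tip",tri(("top",200+202/4.4,140+263/4.4),("side",225+217/4.9,170+378/4.9)))
# bright-plate outline + blue block & hub via contour ellipse
for n,bx in(("top",(320,155,370,205)),("side",(300,180,355,222))):
    p=np.load(n+"0.npz")["p"]; h=cv2.cvtColor(p,cv2.COLOR_RGB2HSV)
    m=cv2.inRange(h,(105,130,40),(130,255,255)); k=np.zeros_like(m);k[bx[1]:bx[3],bx[0]:bx[2]]=1
    print(n,"blue",[onz(n,*(x),.06)[:2].round(4).tolist() for x in cv2.boxPoints(cv2.minAreaRect(np.argwhere(m*k)[:,::-1].astype(np.float32)))])
```

```text
mark (np.float64(337.1616871704745), np.float64(165.55008787346222), 5) (np.float64(312.0), np.float64(191.4412955465587), 2) tri [ 0.6388 -0.1294  0.0288] 4.726447525118816e-06 top [ 0.6391 -0.1294  0.028 ] side [ 0.6395 -0.1301  0.028 ]
pointer (np.float64(249.3637510513036), np.float64(179.7031118587048), 23) (np.float64(251.16606929510155), np.float64(244.87335722819594), 6) tri [0.5956 0.1654 0.037 ] 0.006544769563227773 top [0.5922 0.1628 0.04  ] side [0.5965 0.1685 0.04  ]
pin (np.float64(237.76302083333334), np.float64(192.58854166666666), 5) (np.float64(255.6783625730994), np.float64(252.85380116959064), 7) tri [0.5447 0.1943 0.0654] 0.00015706986740563164 top [0.5442 0.1937 0.068 ] side [0.5429 0.1958 0.068 ]
tip (array([0.5189, 0.1644, 0.0829]), np.float64(0.002290409599985935))
top blue [[0.6064, -0.1118], [0.6218, -0.1591], [0.5736, -0.1735], [0.5584, -0.1265]]
side blue [[0.5883, -0.0896], [0.6307, -0.1577], [0.5742, -0.1751], [0.5343, -0.1072]]
```

Call:
arm_command --pt "3.4 3.5 0 0 0 0.3 9.5" --pt "3.4 3.5 0 0 0 0.3 9.5" --pt "3.4 3.5 0 0 0 0.3 9.5" --pt "3.4 3.5 0 0 0 0.3 9.5" --pt "3.4 3.5 0 0 0 0.3 9.5" --pt "3.4 3.5 0 0 0 0.3 9.5" --pt "3.4 3.5 0 0 0 0.3 9.5" --pt "3.4 3.5 0 0 0 0.3 9.5" --pt "3.4 3.5 0 0 0 0.3 9.5" --pt "3.4 3.5 0 0 0 0.3 9.5" --pt "3.4 3.5 0 0 0 0.3 9.5" --pt "3.4 3.5 0 0 0 0.3 9.5"

```text
time: 2.2
tool_pos: [0.5516, -0.1869, 0.2148]
orientation: [3.141, -0.0, 0.293]
ft_force: [0.5, -0.5, 0.1]
opening: 0.0949
grip_force: 0.0
```

Call:
arm_command --pt "3.0 3.0 0 0 0 0 9.5" --pt "0.9 1.6 -3 0 0 0 9.5" --pt "0 0 -4 0 0 0 9.5" --pt "0 0 -4 0 0 0 9.5" --pt "0 0 -2 0 0 0 9.5" --pt "0 0 0 0 0 0 9.5" --pt "0 0 0 0 0 0 9.5"

```text
time: 2.9
tool_pos: [0.5897, -0.1428, 0.0852]
orientation: [3.141, -0.0, 0.293]
ft_force: [-0.0, 0.1, -0.2]
opening: 0.0953
grip_force: 0.0
```

Run:
```python
from h import *
p,d=bot.snapshot("side"); s=p[150:250,270:400]
cv2.imwrite("pics/g1.png",cv2.resize(s,None,fx=5,fy=5,interpolation=cv2.INTER_CUBIC)[:,:,::-1])
print(bot.observe()["tool_pos"])
```

```text
[ 0.59004883 -0.1428712   0.08592189]
```

View pics/g1.png

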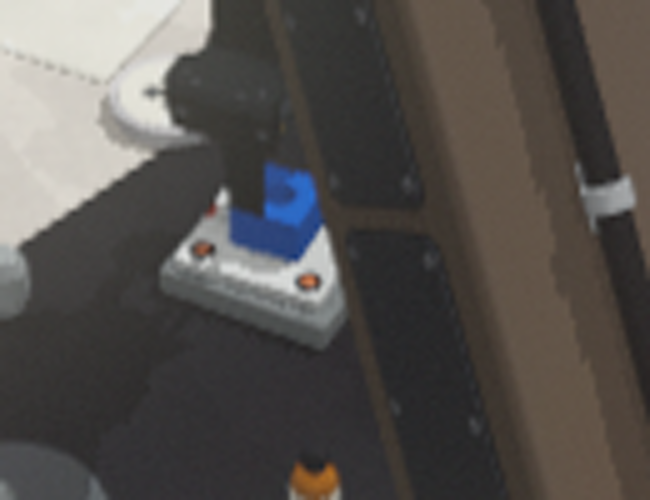

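The near finger hangs beside the blue block, on its left flank, and clear of it. The alignment is good, so I'll go down and grip.

Call:
arm_command --pt "0 0 -2.5 0 0 0 9.5" --pt "0 0 -2.0 0 0 0 9.5" --pt "0 0 -0.7 0 0 0 9.5" --pt "0 0 0 0 0 0 9.5" --pt "0 0 0 0 0 0 4" --pt "0 0 0 0 0 0 4" --pt "0 0 0 0 0 0 4" --pt "0 0 0 0 0 0 4" --pt "0 0 0 0 0 0 4" --pt "0 0 0 0 0 0 4" --pt "0 0 0 0 0 0 4" --pt "0 0 0 0 0 0 4"

```text
time: 4.15
tool_pos: [0.5894, -0.1427, 0.0327]
orientation: [3.141, -0.0, 0.293]
ft_force: [-0.7, -0.1, 1.1]
opening: 0.0481
grip_force: 29.9
```

Call:
arm_command --pt "0 0 1 0 0 0 4" --pt "0 0 3 0 0 0 4" --pt "0 0 4 0 0 0 4" --pt "0 0 4 0 0 0 4" --pt "-0.6 3 0 0 0 3 4" --pt "-1.0 4.4 0 0 0 4 4" --pt "-1.0 4.4 0 0 0 4 4" --pt "-1.0 4.4 0 0 0 4 4" --pt "-1.0 4.4 0 0 0 4 4" --pt "-1.0 4.4 0 0 0 4 4" --pt "-1.0 4.4 0 0 0 4 4" --pt "-0.6 1.5 0 0 0 2 4"

```text
time: 5.35
tool_pos: [0.5161, 0.1696, 0.1531]
orientation: [-3.141, -0.0, 0.804]
ft_force: [-0.1, -1.1, -3.4]
opening: 0.048
grip_force: 29.9
```

Call:
arm_command --pt "0 0 0 0 0 0 4" --pt "0 0 0 0 0 0 4" --pt "0 0 0 0 0 0 4"

```text
time: 5.65
tool_pos: [0.5178, 0.1653, 0.1527]
orientation: [3.141, 0.0, 0.797]
ft_force: [-0.6, 0.2, -3.5]
opening: 0.0478
grip_force: 29.9
```

Run:
```python
from h import *
np.set_printoptions(precision=4,suppress=True)
o=bot.observe();print(o["tool_pos"],o["orientation"],o["ft_force"],o["wrist_torque"])
out=[]
for n in("top","side"):
    p,d=bot.snapshot(n); np.savez(n+"1.npz",p=p,d=d)
    u,v=proj(n,[.517,.166,.12]); u,v=int(u),int(v); print(n,u,v)
    out.append(cv2.resize(p[v-50:v+60,u-45:u+45],None,fx=4.4,fy=4.4,interpolation=cv2.INTER_CUBIC))
cv2.imwrite("pics/c1.png",np.hstack(out)[:,:,::-1])
```

```text
[0.5178 0.1653 0.1527] [3.1413 0.0001 0.7968] [-0.6231  0.2429 -3.5429] [-0.0717 -0.0047 -0.025 ]
top 242 198
side 268 238
```

View pics/c1.png

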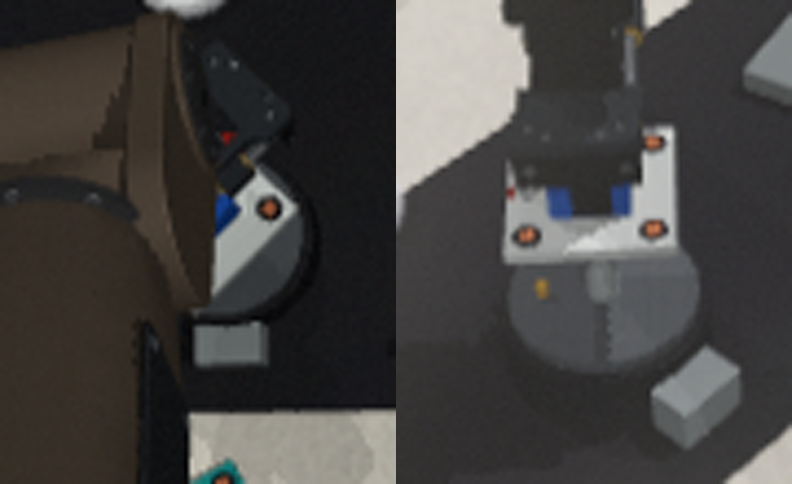

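The plate is held level above the stage, with the red mark at side-crop (511,192) above the pin at (542,288). I'll measure the plate offset from the side view.

Run:
```python
from h import *
np.set_printoptions(precision=4,suppress=True)
f=lambda x,y,z:onz("side",223+(x-396)/4.4-.4,188+y/4.4-.4,z)
A,B,M=f(503,256,.148),f(673,127,.148),f(511,192,.148); print("corners",A,B,"mid",(A+B)/2,"mark",M)
print("pin",f(542,286,.069),"tip",f(602,268,.085), "tip0",onz("side",225+217/4.9-.4,170+378/4.9-.4,.085))
z=np.load("side1.npz");m,T=cam("side");v,u=np.mgrid[:400,:640];d=z["d"]
W=np.stack([(u-m["cx"])/m["fx"]*d,(v-m["cy"])/m["fy"]*d,d],-1)@T[:3,:3].T+T[:3,3]
q=W[(abs(W[...,2]-.147)<.004)&(np.hypot(W[...,0]-.517,W[...,1]-.166)<.08)]
print(len(q),np.median(q[:,2]),cv2.minAreaRect(q[:,:2].astype(np.float32)*1000))
q=W[(W[...,2]<.09)&(W[...,2]>.068)&(np.hypot(W[...,0]-.517,W[...,1]-.166)<.02)];print(len(q),q.mean(0),q.max(0),q.min(0))
```

```text
corners [0.5175 0.2385 0.148 ] [0.5227 0.0957 0.148 ] mid [0.5201 0.1671 0.148 ] mark [0.5537 0.2007 0.148 ]
pin [0.5426 0.1955 0.069 ] tip [0.5145 0.1693 0.085 ] tip0 [0.5204 0.1658 0.085 ]
547 0.14781046940152598 ((517.861083984375, 169.7805938720703), (100.1988525390625, 102.08480834960938), 46.71316146850586)
50 [0.5141 0.1709 0.0786] [0.5239 0.1789 0.0876] [0.5076 0.1593 0.0684]
```

Call:
arm_command --pt "-0.2 0 -2 0 0 0 4" --pt "0 0 -2.5 0 0 0 4" --pt "0 0 -0.5 0 0 0 4" --pt "0 0 -0.2 0 0 0 4" --pt "0 0 -0.2 0 0 0 4" --pt "0 0 -0.2 0 0 0 4" --pt "0 0 0 0 0 0 4"

```text
time: 6.45
tool_pos: [0.5156, 0.1664, 0.0971]
orientation: [3.141, -0.001, 0.799]
ft_force: [-0.1, -0.1, -2.6]
opening: 0.0478
grip_force: 29.9
```

Call:
arm_command --pt "0 0 -0.2 0 0 0 4" --pt "0 0 -0.2 0 0 0 4" --pt "0 0 -0.2 0 0 0 4" --pt "0 0 0 0 0 0 4"

```text
time: 6.85
tool_pos: [0.5156, 0.1663, 0.0905]
orientation: [3.141, -0.0, 0.799]
ft_force: [2.0, -2.6, -4.2]
opening: 0.0477
grip_force: 29.9
```

Call:
arm_command --pt "0.1 -0.1 0 0 0 0 4" --pt "0 0 0 0 0 0 4" --pt "0 0 -0.1 0 0 0 4" --pt "0 0 -0.1 0 0 0 4" --pt "0 0 0 0 0 0 4"

```text
time: 7.35
tool_pos: [0.5163, 0.1654, 0.0885]
orientation: [-3.141, 0.0, 0.799]
ft_force: [0.3, 0.4, -2.9]
opening: 0.048
grip_force: 29.9
```

Call:
arm_command --pt "0 0 -0.2 0 0 0 4" --pt "0 0 -0.1 0 0 0 4" --pt "0 0 -0.1 0 0 0 4" --pt "0 0 0 0 0 0 4"

```text
time: 7.75
tool_pos: [0.5163, 0.1654, 0.0845]
orientation: [-3.142, 0.0, 0.799]
ft_force: [0.1, -0.2, -3.2]
opening: 0.0481
grip_force: 29.9
```

Call:
arm_command --pt "0 0 -0.1 0 0 0 4" --pt "0 0 0 0 0 0 4"

```text
time: 7.95
tool_pos: [0.5163, 0.1654, 0.0836]
orientation: [3.142, 0.0, 0.799]
ft_force: [1.2, -0.7, -3.0]
opening: 0.0479
grip_force: 29.9
```

Call:
arm_command --pt "0 0 -0.1 0 0 0 4" --pt "0 0 0 0 0 0 4"

```text
time: 8.15
tool_pos: [0.5163, 0.1654, 0.0826]
orientation: [3.142, 0.0, 0.799]
ft_force: [1.1, -0.8, -2.9]
opening: 0.0475
grip_force: 29.9
```

Call:
arm_command --pt "0 0 -0.05 0 0 0 4" --pt "0 0 -0.05 0 0 0 4"

```text
time: 8.35
tool_pos: [0.5164, 0.1654, 0.0816]
orientation: [3.141, -0.0, 0.799]
ft_force: [-0.0, 0.6, -2.4]
opening: 0.0479
grip_force: 29.9
```

Call:
arm_command --pt "0 0 -0.05 0 0 0 4" --pt "0 0 -0.05 0 0 0 4"

```text
time: 8.55
tool_pos: [0.5164, 0.1654, 0.0806]
orientation: [3.142, -0.0, 0.799]
ft_force: [0.4, -0.6, -3.2]
opening: 0.0482
grip_force: 29.9
```

Call:
arm_command --pt "0 0 -0.07 0 0 0 4" --pt "0 0 -0.07 0 0 0 4" --pt "0 0 0 0 0 0 4"

```text
time: 8.85
tool_pos: [0.5164, 0.1654, 0.0792]
orientation: [3.142, 0.0, 0.799]
ft_force: [0.4, -0.5, -2.8]
opening: 0.0477
grip_force: 29.9
```

Call:
arm_command --pt "0 0 -0.07 0 0 0 4" --pt "0 0 -0.07 0 0 0 4" --pt "0 0 0 0 0 0 4"

```text
time: 9.15
tool_pos: [0.5164, 0.1654, 0.0778]
orientation: [3.142, 0.0, 0.799]
ft_force: [0.2, 0.6, -2.5]
opening: 0.048
grip_force: 29.9
```

The plate underside is now about 65 mm up, below the pin's tip, so the hole caught the pin straight away. I'll carry on down to the seat, expecting TCP z around 0.0727.

Call:
arm_command --pt "0 0 -0.1 0 0 0 4" --pt "0 0 -0.1 0 0 0 4" --pt "0 0 0 0 0 0 4"

```text
time: 9.45
tool_pos: [0.5163, 0.1654, 0.0757]
orientation: [-3.142, 0.0, 0.799]
ft_force: [0.6, -0.1, -2.6]
opening: 0.0479
grip_force: 29.9
```

Call:
arm_command --pt "0 0 -0.07 0 0 0 4" --pt "0 0 -0.07 0 0 0 4" --pt "0 0 0 0 0 0 4"

```text
time: 9.75
tool_pos: [0.5164, 0.1654, 0.0744]
orientation: [3.142, 0.0, 0.799]
ft_force: [-0.5, -0.8, -3.2]
opening: 0.0478
grip_force: 29.9
```

Call:
arm_command --pt "0 0 -0.05 0 0 0 4" --pt "0 0 -0.05 0 0 0 4" --pt "0 0 0 0 0 0 4"

```text
time: 10.05
tool_pos: [0.5164, 0.1654, 0.0734]
orientation: [3.142, 0.0, 0.799]
ft_force: [-1.5, -0.3, -2.8]
opening: 0.0483
grip_force: 29.9
```

Call:
arm_command --pt "0 0 -0.05 0 0 0 4" --pt "0 0 0 0 0 0 4"

```text
time: 10.25
tool_pos: [0.5164, 0.1654, 0.0729]
orientation: [3.142, 0.0, 0.799]
ft_force: [-0.2, 0.1, -2.8]
opening: 0.0482
grip_force: 29.9
```

Call:
arm_command --pt "0 0 -0.05 0 0 0 4" --pt "0 0 0 0 0 0 4"

```text
time: 10.45
tool_pos: [0.5164, 0.1654, 0.0727]
orientation: [3.141, -0.0, 0.799]
ft_force: [-0.3, -0.4, 1.7]
opening: 0.0481
grip_force: 29.9
```

The contact is at the expected seat height (60 mm), so the plate is home. I'll now turn it in steps and watch the force.

Call:
arm_command --pt "0 0 0 0 0 -2 4" --pt "0 0 0 0 0 -3 4" --pt "0 0 0 0 0 -3 4" --pt "0 0 0 0 0 0 4"

```text
time: 10.85
tool_pos: [0.5163, 0.1656, 0.0727]
orientation: [-3.142, -0.0, 0.658]
ft_force: [-2.1, 1.4, 2.1]
opening: 0.0478
grip_force: 29.9
```

Run:
```python
from h import *
np.set_printoptions(precision=4,suppress=True)
o=bot.observe();print(o["wrist_torque"],o["ft_force"],o["orientation"])
t=np.load("top0.npz");m,T=cam("top");v,u=np.mgrid[:400,:640]
# motor box direction (original images), lit grey blob on -x side
for n in("top","side"):
    z=np.load(n+"0.npz");m,T=cam(n);d=z["d"]
    W=np.stack([(u-m["cx"])/m["fx"]*d,(v-m["cy"])/m["fy"]*d,d],-1)@T[:3,:3].T+T[:3,3]
    g=z["p"].mean(-1); q=W[(g>90)&(W[...,2]>.015)&(W[...,0]<.455)&(W[...,0]>.38)&(abs(W[...,1]-.166)<.05)]
    zt=np.percentile(q[:,2],80);q=q[abs(q[:,2]-zt)<.004]
    print(n,"box",len(q),q.mean(0),cv2.minAreaRect(q[:,:2].astype(np.float32)*1000))
```

```text
[ 0.1366  0.2697 -0.0552] [-2.0537  1.3554  2.0926] [-3.1416 -0.0002  0.6585]
top box 91 [0.44   0.1648 0.0359] ((439.33074951171875, 164.9952392578125), (26.098899841308594, 46.23212432861328), 0.4535195827484131)
side box 149 [0.4391 0.1664 0.0343] ((439.2040710449219, 165.6499786376953), (30.7148380279541, 50.34132766723633), 0.9325238466262817)
```

Call:
arm_command --pt "0 0 0 0 0 -3 4" --pt "0 0 0 0 0 -3 4" --pt "0 0 0 0 0 -3 4" --pt "0 0 0 0 0 0 4"

```text
time: 11.25
tool_pos: [0.5162, 0.1658, 0.0727]
orientation: [-3.141, -0.0, 0.502]
ft_force: [-3.4, 3.7, 2.8]
opening: 0.0481
grip_force: 29.9
```

Call:
arm_command --pt "0 0 0 0 0 -3 4" --pt "0 0 0 0 0 -3 4" --pt "0 0 0 0 0 -3 4" --pt "0 0 0 0 0 0 4"

```text
time: 11.65
tool_pos: [0.5161, 0.1659, 0.0727]
orientation: [-3.141, 0.0, 0.345]
ft_force: [-3.0, 4.2, 2.2]
opening: 0.048
grip_force: 29.9
```

Call:
arm_command --pt "-0.03 0.05 0 0 0 0 4" --pt "0 0 0 0 0 -3 4" --pt "0 0 0 0 0 -3 4" --pt "0 0 0 0 0 -3 4" --pt "0 0 0 0 0 0 4"

```text
time: 12.15
tool_pos: [0.5161, 0.1662, 0.0727]
orientation: [-3.141, -0.0, 0.188]
ft_force: [-1.7, 3.2, 4.1]
opening: 0.048
grip_force: 29.9
```

Call:
arm_command --pt "-0.02 0.02 0 0 0 -3 4" --pt "0 0 0 0 0 -3 4" --pt "0 0 0 0 0 -3 4" --pt "0 0 0 0 0 -1.3 4" --pt "0 0 0 0 0 0 4" --pt "0 0 0 0 0 0 4"

```text
time: 12.75
tool_pos: [0.516, 0.1665, 0.0727]
orientation: [-3.141, -0.001, 0.009]
ft_force: [-2.1, 6.0, 2.4]
opening: 0.048
grip_force: 29.9
```

Run:
```python
from h import *
o=bot.observe();print(o["tool_pos"],o["orientation"],o["ft_force"])
out=[]
for n in("top","side"):
    p,d=bot.snapshot(n); np.savez(n+"2.npz",p=p,d=d)
    u,v=proj(n,[.53,.166,.08]); u,v=int(u),int(v); print(n,u,v)
    out.append(cv2.resize(p[v-50:v+50,u-45:u+45],None,fx=4.4,fy=4.4,interpolation=cv2.INTER_CUBIC))
cv2.imwrite("pics/t1.png",np.hstack(out)[:,:,::-1])
```

```text
[0.5160395  0.16650318 0.07265491] [-3.14115503e+00 -5.64830287e-04  9.48349418e-03] [-2.07688591  6.01935976  2.44462364]
top 245 196
side 266 246
```

View pics/t1.png

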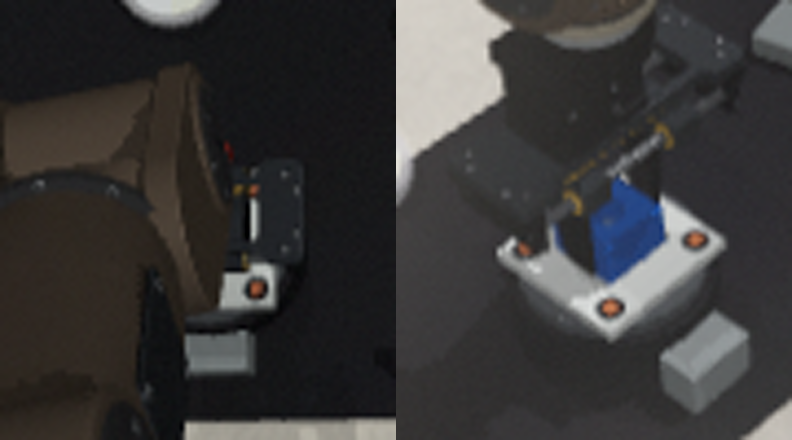

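The plate lies flat on the hub with its edges parallel to the motor box. I'll relieve the side load, open the gripper, back off upwards and check.

Call:
arm_command --pt "-0.02 0.06 0 0 0 0 4" --pt "0 0 0 0 0 0 4" --pt "0 0 0 0 0 0 5.5" --pt "0 0 0 0 0 0 7" --pt "0 0 0 0 0 0 9" --pt "0 0 0 0 0 0 9" --pt "0 0 0 0 0 0 9" --pt "0 0 0 0 0 0 9" --pt "0 0 1 0 0 0 9" --pt "0 0 3 0 0 0 9" --pt "0 0 4 0 0 0 9" --pt "0 0 4 0 0 0 9"

```text
time: 14.05
tool_pos: [0.5154, 0.1667, 0.1944]
orientation: [3.141, 0.0, 0.008]
ft_force: [0.2, -0.2, 0.8]
opening: 0.0896
grip_force: 0.0
```

Call:
arm_command --pt "0 -4 3 0 0 0 9" --pt "0 -4 2 0 0 0 9" --pt "0 -5 0 0 0 0 9" --pt "0 -5 0 0 0 0 9" --pt "0 -5 0 0 0 0 9" --pt "0 -5 0 0 0 0 9" --pt "0 -5 0 0 0 0 9" --pt "0 -2 0 0 0 0 9" --pt "0 0 0 0 0 0 9" --pt "0 0 0 0 0 0 9"

```text
time: 15.05
tool_pos: [0.5154, -0.1831, 0.2428]
orientation: [-3.142, -0.0, 0.007]
ft_force: [0.2, 0.2, -0.2]
opening: 0.09
grip_force: 0.0
```

Run:
```python
from h import *
np.set_printoptions(precision=4,suppress=True)
o=bot.observe();print(o["time"],o["tool_pos"],o["ft_force"])
out=[];v,u=np.mgrid[:400,:640]
for n in("top","side"):
    p,d=bot.snapshot(n)
    m,T=cam(n);W=np.stack([(u-m["cx"])/m["fx"]*d,(v-m["cy"])/m["fy"]*d,d],-1)@T[:3,:3].T+T[:3,3]
    q=W[(abs(W[...,2]-.068)<.004)&(np.hypot(W[...,0]-.517,W[...,1]-.166)<.08)]
    print(n,np.median(q[:,2]),cv2.minAreaRect(q[:,:2].astype(np.float32)*1000))
    for t,z in(("plate_mark",.068),("pointer",.04)):
        print(t,[(onz(n,*r["at"],z),round(r["confidence"],2)) for r in bot.landmark_of(t,n) if abs(onz(n,*r["at"],z)[1]-.166)<.08])
    a,b=map(int,proj(n,[.53,.166,.07]))
    out.append(cv2.resize(p[b-45:b+45,a-42:a+42],None,fx=4.7,fy=4.7,interpolation=cv2.INTER_CUBIC))
cv2.imwrite("pics/f1.png",np.hstack(out)[:,:,::-1])
```

```text
15.05 [ 0.5154 -0.1831  0.2428] [ 0.1818  0.2138 -0.2062]
top 0.0689461321971796 ((519.5654907226562, 164.05056762695312), (100.30525970458984, 109.84678649902344), 1.4027211666107178)
plate_mark [(array([0.2443, 0.1519, 0.068 ]), 0.9), (array([0.5655, 0.1714, 0.068 ]), 0.68)]
pointer [(array([0.5852, 0.1681, 0.04  ]), 0.63)]
side 0.06804460443554172 ((512.403564453125, 170.8663330078125), (113.4295883178711, 110.35350036621094), 1.9702394008636475)
plate_mark [(array([0.5592, 0.1651, 0.068 ]), 0.87)]
pointer [(array([0.5805, 0.1813, 0.04  ]), 0.77)]
```

View pics/f1.png

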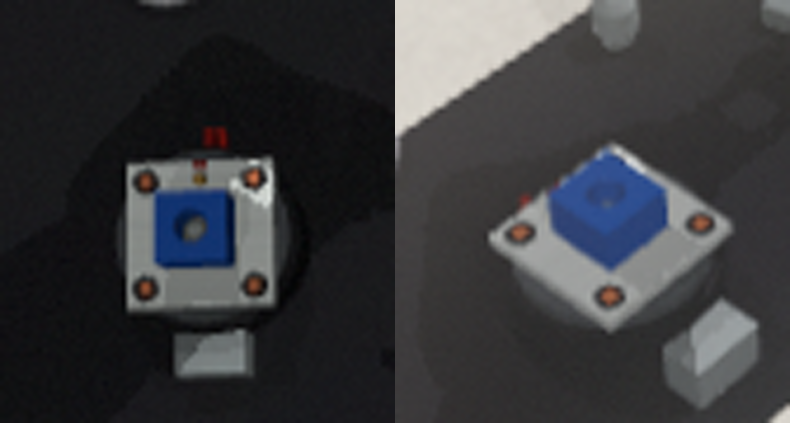

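The brass pin shows in the hole next to the mark, at top-crop (200,170). The pointer is at (215,137) and the plate is level at the right height. I'll do one numeric check of the mark against the pointer line before handing in.

Run:
```python
from h import *
np.set_printoptions(precision=4,suppress=True)
a,b=map(int,proj("top",[.53,.166,.07])); f=lambda x,y,z:onz("top",a-42+x/4.7-.4,b-45+y/4.7-.4,z)
print("mark",f(200,164,.068),"pin",f(200,179,.07),"pointer",f(215.5,137,.04),"plate",f(200,233,.068),"box",f(214,354,.036))
```

```text
mark [0.5671 0.1671 0.068 ] pin [0.5562 0.1664 0.07  ] pointer [0.5921 0.1625 0.04  ] plate [0.5191 0.1661 0.068 ] box [0.4392 0.1614 0.036 ]
```

```bash
python3 -c "
from bench import bot
print(bot.hand_in())"
```

```text
the job is handed in; nothing more can be done
None
```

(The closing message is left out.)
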